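Put the die insert away and bolt its case

TASK

Put the loose brass die insert away: stand it upright on the floor of the empty compartment of the wooden case and let go of it. Then shut the lid and push the bolt with the red knob to the left until it is fully home in its keeper. Leave the other insert in the case, the spool and the roll of tape where they are.

Things in the scene. Friction and masses are not known exactly. Their poses are not given: they have to be found in the camera images.
- insert_centre (a point): The loose brass die insert: a stepped turned part 26 mm tall, standing on the bench on its wider end; round flange 26 mm across at the foot (lower 9 mm or so), tapering to a narrower barrel on top. Grasp it at the flange, with the fingertips close above the surface. This point is on its axis half-way up, 13 mm above its underside; its z axis points up.
- case: Shallow wooden case screwed to the bench, 150 mm deep (its x, away from the robot), 190 mm wide (its y, to the left), walls 40 mm high, 5 mm thick; floor 10 mm thick. A 4 mm divider along its x at y = 0 (top 28 mm above the bench) makes two compartments, 140 x 88 mm inside: one empty, one with the stored insert; which is which changes. Origin: centre of its underside.
- free_spot (a point): Flat green disc, 36 mm across, paper-thin, in the middle of the floor of the empty compartment (10 mm above the bench); its x and y axes run along the case's. Anywhere on this compartment's floor will do.
- stored_centre (a point): The other, slightly larger brass insert (30 mm across, 26 mm tall), standing in the middle of the other compartment; point on its axis half-way up. Leave it.
- lid (a joint): Angle of the wooden lid, rad: 0 = shut, flat on the case; 1.57 = upright; stop at 1.95. Starts open, leaning back from the robot. Hinged along the case's y at the top of the back (+x) wall. Stiff: it stays where left when upright or leaning back, takes 1 to 3 N at its free edge to move, and falls gently shut by itself once below roughly 0.7 rad.
- lid_hinge (a point): Middle of the lid's hinge line: top of the back wall, 75 mm behind the case's centre and 40 mm above the bench. Axes as the case's.
- lid_edge (a point): Middle of the lid's free edge (150 mm from the hinge line), half-way through the 8 mm thick lid. The lid is 190 mm wide; when shut its top is 48 mm above the bench. Open, its top face with the bolt looks away from the robot.
- bolt (a joint): Travel of the steel barrel bolt on the lid, m: 0 = fully drawn back, 0.040 = fully home against its stop. It slides along the case's y, to +y (left). It starts drawn back, 0 to 0.010. Friction about 2 N. The tip enters the keeper at about 0.0145 and has passed right through it at 0.0285.
- bolt_knob (a point): Red knob of the bolt, 14 mm across, 17 mm high on a 10 mm stem; point on its axis, 10 mm below its top. Lid shut: knob top 90 mm above the bench, 5 mm in front of the case's middle, and the 8 mm rod through its foot (along the case's y, both sides) tops out 59 mm above the bench, two straps round the rod 62 mm. To its right (-y) all above that is free: push it from there.
- bolt_tip (a point): Centre of the bolt's tip, end of the rod, 68 mm to the left (+y) of the knob.
- keeper (a point): Centre of the mouth of the steel keeper on the left (+y) wall of the case: a bracket 30 mm wide and 14 mm thick along y with a 12 mm square hole, its top 9 mm above this point and 64 mm above the bench. It is fixed and solid: the bolt can enter it only with the lid shut, and a bolt pushed out too early keeps the lid from shutting.
- spool: Bystander: black spool with orange strand, 67 mm across, 45 mm tall; origin at the centre of its underside. Behind the left half of the bench a tall grey machine (y from about -0.1 to 0.2 m) has its front about 0.58 m ahead of the robot: keep the arm in front of it when crossing.
- tape: Bystander: roll of black tape, 58 mm across, 19 mm tall, lying flat; origin at the centre of its underside.
There are look-alikes about, which are no part of the job. Leave any green or purple look-alike of the part that bears insert_centre alone.

How it is judged:
By the outcome, as a careful person would: the job done as asked, in the order asked, and still so for the second after the job is handed in, with the robot touching nothing.
It also fails if it takes over 69 s, if anything falls off the work surface, if the arm or the gripper's body presses on something with over 40 N, if the wrist force passes 120 N, or if a joint passes its speed limit or range.

ROBOT

A 6-joint arm with a two-finger parallel gripper is mounted at the origin on a cart in front of the work surface, level with it; the furniture and walls round the work are solid. World frame = base frame: x ahead of the robot, y to its left, z up, the work surface at z = 0. Lengths are in m, angles in rad, forces in N, time in s.
With the tool pointing down it reaches from about 0.325 to 0.9 m from the base axis. Payload 3.5 kg.
Tool frame: the origin (TCP) lies midway between the tips of the shut fingers; the grasp point (between the pads) lies 19 mm behind it; z points along the fingers, y is the line along which they close (so a half turn about z gives the same grasp; the last joint's range is limited). The gripper opens to 85 mm and grips with 20 to 120 N. Pads are 22 mm wide; open, the fingers measure 114 mm over their backs; the gripper's body (76 mm by 85 mm) begins 54 mm behind the grasp point. The pads swing forward as they close: fully open they stand 13 mm farther back than shut.
Start: joints at [-1.397, 0.276, -0.026, 1.268, 0, 1.467], TCP at [0.171, -0.601, 0.231] pointing down, gripper open.
Joint ranges: [-3.12, 3.12], [-0.85, 1.88], [-1.08, 1.24], [-1.95, 2.15], [-1.57, 1.53], [-3.14, 3.14]. Speed limits (rad/s): [2.57, 2.57, 3.14, 3.14, 3.14, 3.14].

INTERFACE

Orientations are given as a rotation vector (axis times angle).
In Python, from workcell import ctrl gives the robot as it stands.
- The arm moves only by the shell command python3 -m pendant 'ROWS'. ROWS is JSON, a list of rows, each a list of 7 numbers: the shift along the tool's x, y, z in cm, then the turn, a rotation vector about the tool's x, y, z in rad, then the finger opening in cm, from 0 to 8.54. A call has 1 to 10 rows; each row shifts and turns the commanded pose from where the row before left it, along the tool's axes as they then stand; what a row does not reach is not made up. A row lasts 1/8 s, in which the tool goes at most 62.5 mm and 10.7 degrees, less where a joint would pass 70% of its speed; a pose out of reach is approached as far as the arm can. A call with a gripper value outside its range is refused whole. The fingers move at their own pace and stop on an object; the grip force is fixed at half the most. Time passes only in rows, so rows that do not move let the fingers close. It gives the time, the measured TCP pose, the force, the opening and the grip force at its end, in the units of the state.
- ctrl.observe(): the state, without advancing time (a new reading comes with each control period).
- ctrl.read_camera(name): name is "scene" or "top" or "wrist"; returns (picture, depth): 384x512x3 uint8, red, green, blue; 384x512 float32, m along the optical axis (not along the pixel's ray), 0 where there is no reading.
- ctrl.camera_model(name): a dict with "fx", "fy", "cx", "cy" (pixels), "cam_to_world" (4x4, takes a point from camera to world coordinates). Camera axes: x right, y up, looking along -z (the intrinsics and any distortion apply to the point x, -y, -z); pixel columns grow to the right and rows downward; lengths in m; the calibration is good to about 2 mm. The wrist camera is an equidistant fisheye: a pixel r from the principal point sees the ray r / f radians off the axis. A picture is of the moment at which its call begins: read the wrist's pose just before it. camera_model takes no time and is no camera call; for the wrist camera it gives the pose at the moment of the call.
- ctrl.job_done(): hands the job in; it is judged then, once.
The state is a dict: "t": time; "qpos": joint angles; "dq": joint speeds; "joint_torque": joint torques, N m; "tool_pos": TCP position; "orientation": TCP orientation; "ft_force": force on the tool from outside, world axes, zero at the start; "moment": the same for the moment, N m; "finger_gap": finger opening in m; "gripper_force": force on a finger pad.
Only numpy, scipy, OpenCV 4.12 (cv2) and the standard library are available. Lean on these libraries where they do the work, as an engineer would, in place of code of your own. Each camera call takes 0.05 s, during which the arm holds its last target. There are 200 camera calls.

## Working session

There is one attempt and no reset: what is moved stays moved. The work goes in short steps, Python scripts to look and compute and a shell command to move; the robot and the scene stay as the last step left them, time stands still between calls to the robot, and variables do not carry over. Pictures are saved under pics/ and viewed, at most 10 in all, crops included, and the job is handed in when it is done.

```bash
mkdir -p pics; cat > h.py <<'E'
import numpy as np, cv2
from scipy.spatial.transform import Rotation as R
from workcell import ctrl
def cloud(name):
    m=ctrl.camera_model(name); im,d=ctrl.read_camera(name)
    v,u=np.mgrid[0:384,0:512]
    x=(u-m["cx"])/m["fx"]; y=(v-m["cy"])/m["fy"]
    if name=="wrist":
        r=np.hypot(x,y)+1e-9; s=np.tan(r)/r; x=x*s; y=y*s
    P=np.stack([x*d,-y*d,-d,np.ones_like(d)],-1)@np.array(m["cam_to_world"]).T
    return im,d,P[...,:3]
def save(n,im): cv2.imwrite(f"pics/{n}.png",im[...,::-1])
E
python3 - <<'E'
from h import *
a,d,P=cloud("scene"); b,d2,Q=cloud("top")
np.savez("c0.npz",a=a,P=P,b=b,Q=Q,d=d,d2=d2)
save("scene0",a); save("top0",cv2.resize(b,(800,600)))
s=ctrl.observe(); print(s["t"],s["tool_pos"],s["orientation"],s["finger_gap"],ctrl.camera_model("top"))
E
```

```text
0.1 [ 0.17064662 -0.60051546  0.23025981] [-3.10954015e+00 -4.33133389e-01  1.59636499e-04] 0.08525267980211873 {'fx': 458.82585742607415, 'fy': 458.82585742607415, 'cx': 255.16218963730594, 'cy': 188.70511516122963, 'cam_to_world': array([[ 0.0126128 ,  0.99398649, -0.10877394,  0.39189475],
       [-0.99991674,  0.0128345 ,  0.00133831,  0.01403704],
       [ 0.00272632,  0.108748  ,  0.99406561,  1.24146802],
       [ 0.        ,  0.        ,  0.        ,  1.        ]])}
```

View pics/scene0.png

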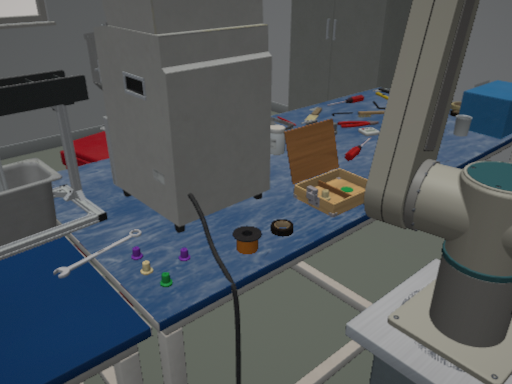

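View pics/top0.png

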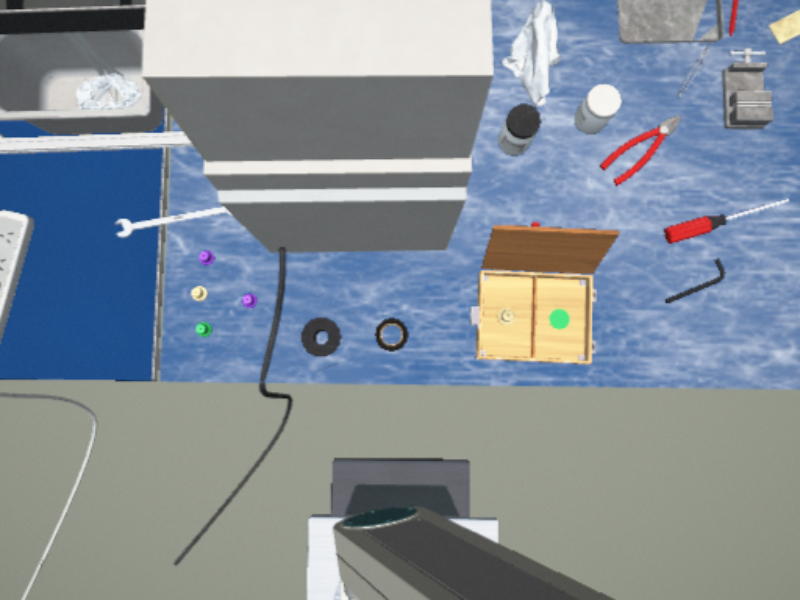

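The top view shows the loose brass insert at (199,293) of 800 px, with purple and green look-alikes around it. The case is at (535,318) with the green spot at (560,318) in the right compartment, and the lid leans back.

```bash
python3 - <<'E'
from h import *
z=np.load("c0.npz"); b,Q,a,P=z["b"].astype(int),z["Q"],z["a"].astype(int),z["P"]
k=.64
def reg(n,u,v,r,f):
    u,v=int(u*k),int(v*k); A=b[v-r:v+r+1,u-r:u+r+1].reshape(-1,3); X=Q[v-r:v+r+1,u-r:u+r+1].reshape(-1,3)
    M=f(A,X); print(n,M.sum(),np.median(X[M],0).round(4),X[M].min(0).round(4),X[M].max(0).round(4))
brass=lambda A,X:(A[:,0]>A[:,2]+25)&(A[:,1]>A[:,2])
reg("ins",199,293,9,lambda A,X:X[:,2]>.005)
reg("ins_top",199,293,9,lambda A,X:X[:,2]>.02)
reg("spot",560,318,12,lambda A,X:(A[:,1]>A[:,0]+60))
reg("stored",506,316,8,lambda A,X:X[:,2]>.02)
reg("purple1",206,257,7,lambda A,X:X[:,2]>.005)
reg("purple2",249,300,7,lambda A,X:X[:,2]>.005)
reg("green",203,329,7,lambda A,X:X[:,2]>.005)
reg("spool",321,337,16,lambda A,X:X[:,2]>.01)
reg("tape",391,334,14,lambda A,X:X[:,2]>.008)
for n,u,v in [("FL",479,359),("FR",591,361),("BR",592,275),("BL",483,272),("lidL",494,228),("lidR",617,233),("lidbotL",484,269),("lidbotR",594,275),("keeper",475,315),("knob",536,225),("cab1",283,260),("cab2",275,330),("cab3",266,380),("cab4",290,398)]:
    print(n,Q[int(v*k),int(u*k)].round(4))
# machine front points
M=(Q[...,2]>.06)&(Q[...,0]<.7)&(Q[...,1]>-.1)&(Q[...,1]<.3)&(Q[...,0]>.3)
print(M.sum()); X=Q[M]
print(X.min(0),X.max(0))
E
```

```text
ins 145 [0.5297 0.3551 0.0076] [0.5024 0.3342 0.005 ] [0.552  0.3846 0.031 ]
ins_top 34 [0.5265 0.3571 0.0258] [0.5191 0.3501 0.0202] [0.5337 0.3647 0.031 ]
spot 129 [ 0.4888 -0.2637  0.0101] [ 0.3919 -0.2794  0.0055] [0.5053 0.014  1.2415]
stored 55 [ 0.4911 -0.1719  0.0349] [ 0.3919 -0.1801  0.0205] [0.5017 0.014  1.2415]
purple1 121 [0.5873 0.3456 0.0079] [0.3919 0.014  0.005 ] [0.6099 0.371  1.2415]
purple2 107 [0.5152 0.2684 0.0087] [0.3919 0.014  0.005 ] [0.5341 0.2911 1.2415]
green 90 [0.4635 0.3451 0.0112] [0.3919 0.014  0.0051] [0.4842 0.3704 1.2415]
spool 470 [0.4523 0.1421 0.0449] [0.3919 0.014  0.0101] [0.489  0.1739 1.2415]
tape 241 [0.4581 0.023  0.0182] [ 0.3919 -0.0096  0.0081] [0.4873 0.0628 1.2415]
FL [ 0.4196 -0.1233  0.025 ]
FR [ 0.4165 -0.3096  0.0397]
BR [ 0.5613 -0.3118  0.0404]
BL [ 0.564  -0.1291  0.0425]
lidL [ 0.6137 -0.1294  0.1783]
lidR [ 0.6055 -0.3117  0.1832]
lidbotL [ 0.5757 -0.1343 -0.0008]
lidbotR [ 0.5672 -0.3285 -0.001 ]
keeper [ 0.4906 -0.1138  0.0634]
knob [ 0.6303 -0.2055  0.1149]
cab1 [0.5712 0.1991 0.1042]
cab2 [0.4627 0.2212 0.0269]
cab3 [0.3782 0.2381 0.0064]
cab4 [ 0.3336  0.2664 -0.4607]
29296
[ 0.39189475 -0.06825554  0.06000718] [0.69999691 0.23272725 1.24146802]
```

```bash
python3 -m pendant '[[0,0,0,0,0,-0.179,8.5],[0,0,0,0,0,-0.179,8.5],[0,0,0,0,0,-0.179,8.5],[0,0,0,0,0,-0.179,8.5],[0,0,0,0,0,-0.179,8.5],[0,0,0,0,0,-0.179,8.5],[0,0,0,0,0,-0.179,8.5],[0,0,0,0,0,-0.179,8.5],[0,0,0,0,0,-0.179,8.5],[0,0,0,0,0,-0.179,8.5]]'
python3 -m pendant '[[0,0,0,0,0,-0.179,8.5],[0,0,0,0,0,-0.179,8.5],[0,0,0,0,0,-0.179,8.5],[0,0,0,0,0,-0.179,8.5],[0,0,0,0,0,-0.179,8.5],[0,0,0,0,0,-0.179,8.5],[-3.1,5,0,0,0,0,6],[-3.1,5,0,0,0,0,6],[-3.1,5,0,0,0,0,6],[-3.1,5,0,0,0,0,6]]'
```

```text
t: 1.35
tool_pos: [0.1707, -0.6007, 0.2306]
orientation: [-1.6, -2.703, -0.002]
ft_force: [-0.9, 0.3, -0.7]
finger_gap: 0.0849
gripper_force: 0.0
t: 2.6
tool_pos: [0.2955, -0.3994, 0.2308]
orientation: [-0.002, -3.142, -0.001]
ft_force: [1.0, 0.2, -0.1]
finger_gap: 0.0599
gripper_force: 0.0
```

```bash
python3 -m pendant '[[-3.1,5,0,0,0,0,6],[-3.1,5,0,0,0,0,6],[-3.1,5,0,0,0,0,6],[-3.1,5,0,0,0,0,6],[-0.4,5,0,0,0,0,6],[-0.4,5,0,0,0,0,6],[-0.4,5,0,0,0,0,6],[-0.4,5,0,0,0,0,6],[-0.4,5,0,0,0,0,6],[-0.4,5,0,0,0,0,6]]'; python3 -m pendant '[[-0.4,5,0,0,0,0,6],[-0.4,5,0,0,0,0,6],[-2,4,0,0,0,0,6],[-2,4,0,0,0,0,6],[-2,4,0,0,0,0,6],[-2,4,3,0,0,0,6],[0,0,4,0,0,0,6],[0,0,3,0,0,0,6],[0,0,0,0,0,0,6]]'
```

```text
t: 3.85
tool_pos: [0.4429, 0.1002, 0.231]
orientation: [-0.001, -3.141, 0.0]
ft_force: [0.4, -0.1, 0.4]
finger_gap: 0.0602
gripper_force: 0.0
t: 4.97
tool_pos: [0.5287, 0.3571, 0.1275]
orientation: [-0.001, -3.135, 0.006]
ft_force: [-0.1, -1.2, 0.3]
finger_gap: 0.06
gripper_force: 0.0
```

```bash
python3 - <<'E'
from h import *
a,d,P=cloud("wrist"); save("w1",a); np.savez("w1.npz",a=a,P=P,d=d)
t=np.array(ctrl.observe()["tool_pos"])
near=(np.hypot(P[...,0]-.528,P[...,1]-.357)<.04)&(d>0)
for lo,hi in((.004,.012),(.012,.02),(.02,.04)):
    X=P[near&(P[...,2]>lo)&(P[...,2]<hi)]; print(lo,len(X),X.mean(0).round(4),X.min(0).round(4),X.max(0).round(4))
print(t)
E
```

```text
0.004 3994 [0.5285 0.3555 0.005 ] [0.4882 0.3176 0.004 ] [0.5679 0.397  0.0116]
0.012 46 [0.52   0.3583 0.016 ] [0.5176 0.3499 0.0121] [0.5277 0.3668 0.0199]
0.02 308 [0.5252 0.3583 0.0267] [0.5178 0.35   0.0204] [0.5336 0.3666 0.0291]
[0.53034864 0.35786087 0.12992434]
```

View pics/w1.png

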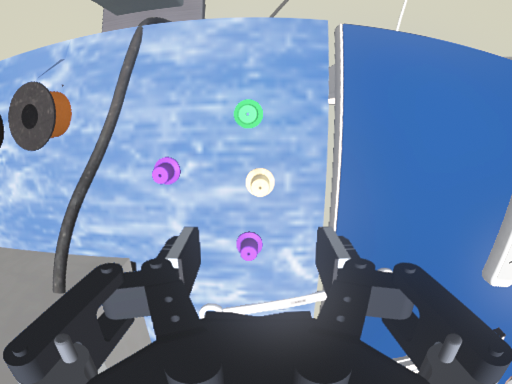

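Wrist view: the brass insert is at (260,183), clear between purple (250,245) and green (248,113). A bench-edge strip runs at column 335. I'll check its height.

```bash
python3 - <<'E'
from h import *
z=np.load("w1.npz");P=z["P"]
for c in range(275,360,6): print(c,np.median(P[176:190,c],0).round(3))
s=ctrl.observe();print(s["t"],s["tool_pos"],s["orientation"])
E
```

```text
275 [0.528 0.373 0.004]
281 [0.528 0.378 0.005]
287 [0.528 0.384 0.004]
293 [0.528 0.39  0.004]
299 [0.528 0.395 0.004]
305 [0.528 0.401 0.004]
311 [0.528 0.407 0.004]
317 [0.528 0.412 0.004]
323 [0.528 0.418 0.004]
329 [ 0.709  0.61  -0.749]
335 [ 0.53   0.433 -0.005]
341 [0.528 0.437 0.001]
347 [0.528 0.443 0.002]
353 [0.528 0.449 0.002]
359 [0.528 0.455 0.002]
5.025 [0.53034864 0.35786087 0.12992434] [-1.21443106e-03 -3.13840774e+00  2.75382766e-03]
```

```bash
python3 -m pendant '[[0.4,0,3,0,0,0,5],[0,0,3,0,0,0,5],[0,0,3,0,0,0,5],[0,0,2,0,0,0,5],[0,0,1,0,0,0,5],[0,0,0.5,0,0,0,5],[0,0,0,0,0,0,5],[0,0,0,0,0,0,5]]'
```

```text
t: 6.02
tool_pos: [0.5283, 0.3589, 0.0073]
orientation: [0.001, 3.14, 0.001]
ft_force: [-0.4, 0.6, 0.3]
finger_gap: 0.05
gripper_force: 0.0
```

```bash
python3 -m pendant '[[0.2,0,0.4,0,0,0,5],[0,0,0,0,0,0,2],[0,0,0,0,0,0,2],[0,0,0,0,0,0,2],[0,0,0,0,0,0,2],[0,0,0,0,0,0,2],[0,0,0,0,0,0,2]]'
```

```text
t: 6.9
tool_pos: [0.5254, 0.3585, 0.0025]
orientation: [-0.001, -3.141, 0.0]
ft_force: [-2.4, -0.7, 4.8]
finger_gap: 0.0223
gripper_force: 59.0
```

```bash
python3 - <<'E'
from h import *
a,d,P=cloud("wrist"); save("w2",cv2.resize(a[120:384,130:400],(780,760))[:600])
E
```

```text
(no output)
```

View pics/w2.png

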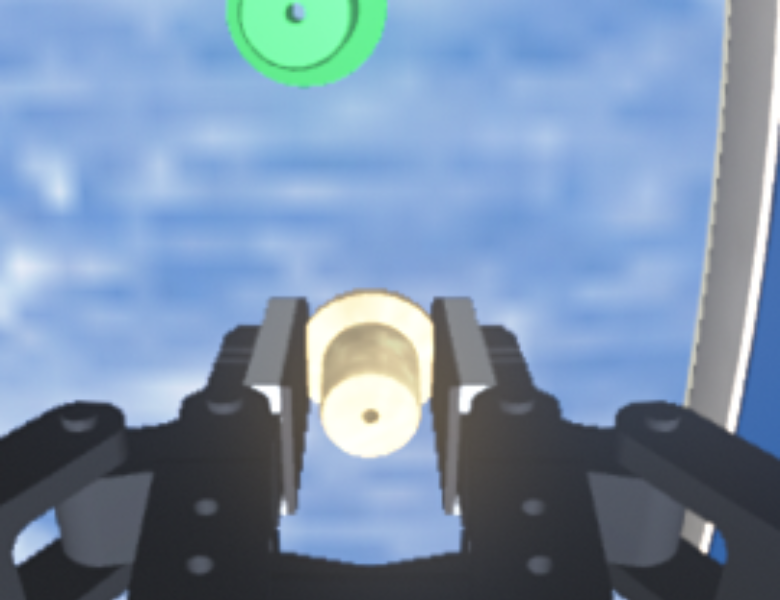

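The insert is upright between the pads, with its top at about (370,410) in the crop. The 22 mm gap suggests the tips are above the flange on the taper, so I'll measure the tip height.

```bash
python3 - <<'E'
from h import *
a,d,P=cloud("wrist"); s=ctrl.observe(); print(s["t"],s["tool_pos"])
for r in range(214,300,6): print(r,[tuple((P[r,c]*1000).round().astype(int)) for c in (218,224,228,232,258,281,286,292,296)])
E
```

```text
7.0 [0.52539525 0.35845888 0.00252871]
214 [(np.int64(511), np.int64(338), np.int64(5)), (np.int64(511), np.int64(341), np.int64(4)), (np.int64(511), np.int64(343), np.int64(5)), (np.int64(510), np.int64(345), np.int64(5)), (np.int64(511), np.int64(359), np.int64(4)), (np.int64(510), np.int64(370), np.int64(5)), (np.int64(511), np.int64(373), np.int64(5)), (np.int64(511), np.int64(376), np.int64(4)), (np.int64(511), np.int64(378), np.int64(4))]
220 [(np.int64(514), np.int64(338), np.int64(5)), (np.int64(514), np.int64(341), np.int64(3)), (np.int64(514), np.int64(343), np.int64(5)), (np.int64(514), np.int64(345), np.int64(4)), (np.int64(514), np.int64(359), np.int64(5)), (np.int64(514), np.int64(370), np.int64(5)), (np.int64(514), np.int64(373), np.int64(5)), (np.int64(514), np.int64(376), np.int64(5)), (np.int64(514), np.int64(378), np.int64(5))]
226 [(np.int64(518), np.int64(338), np.int64(3)), (np.int64(514), np.int64(342), np.int64(12)), (np.int64(514), np.int64(344), np.int64(12)), (np.int64(514), np.int64(346), np.int64(13)), (np.int64(515), np.int64(359), np.int64(9)), (np.int6
[... 4492 characters left out ...]
nt64(42)), (np.int64(535), np.int64(347), np.int64(39)), (np.int64(558), np.int64(359), np.int64(5)), (np.int64(559), np.int64(372), np.int64(5)), (np.int64(533), np.int64(371), np.int64(41)), (np.int64(517), np.int64(370), np.int64(64)), (np.int64(509), np.int64(369), np.int64(76))]
298 [(np.int64(508), np.int64(348), np.int64(80)), (np.int64(518), np.int64(347), np.int64(66)), (np.int64(535), np.int64(346), np.int64(42)), (np.int64(563), np.int64(344), np.int64(5)), (np.int64(563), np.int64(359), np.int64(4)), (np.int64(563), np.int64(372), np.int64(4)), (np.int64(535), np.int64(371), np.int64(42)), (np.int64(512), np.int64(369), np.int64(74)), (np.int64(508), np.int64(369), np.int64(79))]
```

```bash
python3 -m pendant '[[0,0,0,0,0,0,3.6],[0,0,0,0,0,0,3.6],[0,0,0.3,0,0,0,3.6],[0,0,0,0,0,0,3.6]]';  python3 -m pendant '[[0,0,0,0,0,0,2],[0,0,0,0,0,0,2],[0,0,0,0,0,0,2],[0,0,0,0,0,0,2],[0,0,0,0,0,0,2]]'
```

```text
t: 7.5
tool_pos: [0.5257, 0.3585, -0.0009]
orientation: [0.001, 3.141, 0.0]
ft_force: [0.2, 0.2, -0.2]
finger_gap: 0.0361
gripper_force: 0.0
t: 8.12
tool_pos: [0.5262, 0.3588, 0.0003]
orientation: [0.001, 3.14, 0.001]
ft_force: [-0.9, 0.0, 6.3]
finger_gap: 0.0224
gripper_force: 58.9
```

```bash
python3 -m pendant '[[0,0,-0.5,0,0,0,2],[0,0,-1,0,0,0,2],[0,0,-2,0,0,0,2],[0,0,-3,0,0,0,2],[0,0,-3,0,0,0,2],[0,0,0,0,0,0,2]]'; python3 - <<'E'
from h import *
a,d,P=cloud("wrist"); save("w3",cv2.resize(a[120:384,130:400],(780,760))[:600])
E
```

```text
t: 8.88
tool_pos: [0.5284, 0.3601, 0.0987]
orientation: [0.001, 3.134, 0.006]
ft_force: [0.3, 0.2, -2.1]
finger_gap: 0.0223
gripper_force: 58.9
```

View pics/w3.png

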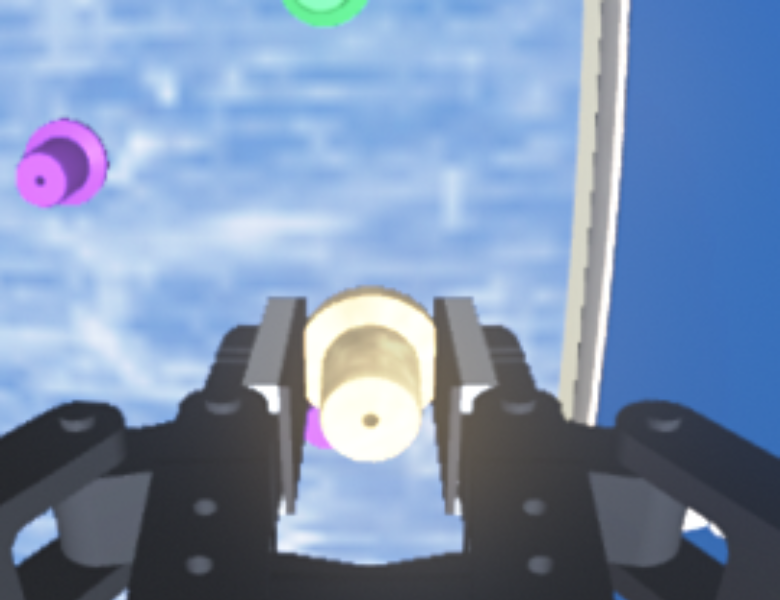

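The insert is held firmly and upright at about (370,400) in the crop.

```bash
python3 -m pendant '[[1,0,-4,0,0,0,2],[3,-2,-4,0,0,0,2],[3,-5,-2,0,0,0,2],[0,-5,0,0,0,0,2],[0,-5,0,0,0,0,2],[0,-5,0,0,0,0,2],[0,-5,0,0,0,0,2],[0,-5,0,0,0,0,2],[0,-5,0,0,0,0,2],[0,-5,0,0,0,0,2]]'; python3 -m pendant '[[0,-5,0,0,0,0,2],[0,-5,0,0,0,0,2],[0,-5,0,0,0,0,2],[0,-5,0,0,0,0,2],[-3.5,-5,0,0,0,0,2],[0,0,0,0,0,0.179,2],[0,0,0,0,0,0.179,2],[0,0,0,0,0,0.179,2],[0,0,0,0,0,0.179,2],[0,0,0,0,0,0.179,2]]'; python3 -m pendant '[[0,0,0,0,0,0.179,2],[0,0,0,0,0,0.179,2],[0,0,0,0,0,0.179,2],[0,0,0,0,0,0.159,2],[0,0,0,0,0,0,2],[0,0,0,0,0,0,2]]'; python3 - <<'E'
from h import *
a,d,P=cloud("top"); print(ctrl.observe()["tool_pos"]); np.savez("t2.npz",a=a,P=P,d=d)
a,d,P=cloud("wrist"); save("w4",a); np.savez("w4.npz",a=a,P=P,d=d)
A=a.astype(int);g=(A[...,1]>A[...,0]+60)&(A[...,1]>A[...,2]+60)&(d>0)&(abs(P[...,2])<.03)
print(g.sum(),P[g].min(0),P[g].max(0))
E
```

```text
t: 10.18
tool_pos: [0.4539, -0.0627, 0.193]
orientation: [-0.001, -3.139, -0.001]
ft_force: [1.1, -0.4, -1.2]
finger_gap: 0.0224
gripper_force: 59.3
t: 11.42
tool_pos: [0.489, -0.3107, 0.1924]
orientation: [-1.368, -2.825, -0.001]
ft_force: [0.1, 0.8, -1.0]
finger_gap: 0.0226
gripper_force: 59.4
t: 12.18
tool_pos: [0.4895, -0.3111, 0.1934]
orientation: [-2.241, -2.199, 0.0]
ft_force: [0.2, 0.5, -1.0]
finger_gap: 0.0223
gripper_force: 59.4
[ 0.48966792 -0.31118965  0.19364939]
778 [ 0.47292476 -0.28122131  0.01022409] [ 0.50686133 -0.2479879   0.01440194]
```

View pics/w4.png

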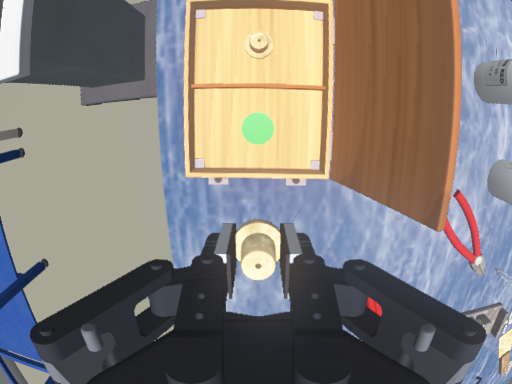

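Wrist view: the green disc is at (258,128) in the empty compartment, the stored insert at (259,44), and the held insert is upright at (258,265).

```bash
python3 -m pendant '[[2.3,0,0,0,0,0,2],[2.3,0,2,0,0,0,2],[0,0,4,0,0,0,2],[0,0,4,0,0,0,2],[0,0,4,0,0,0,2],[0,0,2.5,0,0,0,2],[0,0,0.8,0,0,0,2],[0,0,0.4,0,0,0,2],[0,0,0,0,0,0,2],[0,0,0,0,0,0,2]]'
```

```text
t: 13.52
tool_pos: [0.4919, -0.2661, 0.0185]
orientation: [2.243, 2.197, 0.001]
ft_force: [-0.9, -0.5, -1.7]
finger_gap: 0.0221
gripper_force: 59.4
```

```bash
python3 -m pendant '[[0,0,0.3,0,0,0,2],[0,0,0.2,0,0,0,2],[0,0,0,0,0,0,2]]'
```

```text
t: 13.9
tool_pos: [0.4907, -0.2654, 0.0121]
orientation: [-2.244, -2.197, 0.0]
ft_force: [0.3, -0.2, -2.1]
finger_gap: 0.0228
gripper_force: 59.4
```

```bash
python3 -m pendant '[[0,0,0.1,0,0,0,2],[0,0,0.1,0,0,0,2],[0,0,0,0,0,0,2]]'
```

```text
t: 14.28
tool_pos: [0.491, -0.2655, 0.0103]
orientation: [-2.245, -2.198, -0.0]
ft_force: [-0.1, 0.7, -1.1]
finger_gap: 0.0226
gripper_force: 59.7
```

```bash
python3 -m pendant '[[0,0,0.1,0,0,0,2],[0,0,0.1,0,0,0,2],[0,0,0,0,0,0,2]]'
```

```text
t: 14.65
tool_pos: [0.4911, -0.2655, 0.0102]
orientation: [2.244, 2.198, -0.0]
ft_force: [-3.4, 2.1, 12.6]
finger_gap: 0.0222
gripper_force: 64.3
```

```bash
python3 -m pendant '[[0,0,-0.15,0,0,0,2],[0,0,0,0,0,0,3],[0,0,0,0,0,0,4.5],[0,0,0,0,0,0,4.5],[0,0,-1,0,0,0,4.5],[0,0,-3,0,0,0,4.5],[0,0,-4,0,0,0,4.5],[0,0,-5,0,0,0,4.5],[0,0,-5,0,0,0,0],[0,0,-2,0,0,0,0]]'; python3 - <<'E'
from h import *
a,d,P=cloud("wrist"); save("w5",a); np.savez("w5.npz",a=a,P=P,d=d)
b,d2,Q=cloud("scene"); np.savez("s5.npz",b=b,Q=Q)
w=(P[...,0]>.55)&(P[...,2]>.05)&(P[...,2]<.25)&(P[...,1]<-.1)&(P[...,1]>-.33)&(P[...,0]<.66)
X=P[w]
for z in np.arange(.05,.21,.02):
    k=abs(X[:,2]-z)<.005
    if k.sum()>5: print(round(z,2),k.sum(),np.median(X[k],0).round(3))
print(X.max(0),ctrl.observe()["tool_pos"])
E
```

```text
t: 15.9
tool_pos: [0.4928, -0.2667, 0.2146]
orientation: [2.24, 2.193, 0.002]
ft_force: [-0.4, -0.3, -0.6]
finger_gap: 0.0093
gripper_force: 0.0
0.05 432 [ 0.569 -0.218  0.053]
0.07 988 [ 0.574 -0.217  0.07 ]
0.09 1152 [ 0.58  -0.217  0.09 ]
0.11 1411 [ 0.586 -0.218  0.11 ]
0.13 1688 [ 0.592 -0.216  0.13 ]
0.15 2081 [ 0.597 -0.217  0.15 ]
0.17 2509 [ 0.603 -0.216  0.17 ]
0.19 701 [ 0.609 -0.211  0.185]
[ 0.6180706  -0.12682742  0.1870256 ] [ 0.49300832 -0.26684987  0.21393379]
```

View pics/w5.png

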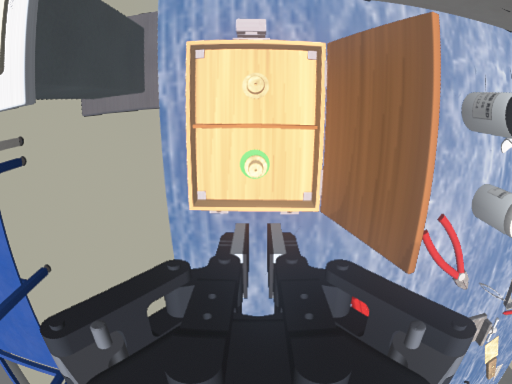

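The insert stands upright on the green disc at (256,165); the stored one at (256,85) is untouched. The lid is at about 1.87 rad. Next I go over and behind it, clear of the knob on the right side.

```bash
python3 -m pendant '[[0,0,-4.5,0,0,0,0],[-0.6,4,0,0,0,0,0],[-0.7,6,0,0,0,0,0],[0,6,0,0,0,0,0],[0,0,3,0,0,0,0],[0,0,4,0,0,0,0],[0,0,2,0,0,0,0],[0,0,0,0,0,0,0]]'
```

```text
t: 17.0
tool_pos: [0.6487, -0.2809, 0.1618]
orientation: [-2.241, -2.194, 0.003]
ft_force: [-0.8, 0.1, 0.6]
finger_gap: 0.0002
gripper_force: 0.0
```

```bash
python3 -m pendant '[[0,-1.3,0,0,0,0,0],[0,-1.3,0,0,0,0,0],[0,-1.3,0,0,0,0,0],[0,-1.3,0,0,0,0,0],[0,-1.3,0,0,0,0,0]]'; python3 -m pendant '[[0,-1.2,0,0,0,0,0],[0,-1.2,0,0,0,0,0],[0,-1.2,0,0,0,0,0],[0,-1.2,0,0,0,0,0]]'
```

```text
t: 17.62
tool_pos: [0.5848, -0.2806, 0.1653]
orientation: [2.244, 2.197, 0.0]
ft_force: [1.1, -0.2, 0.6]
finger_gap: -0.0
gripper_force: 0.6
t: 18.12
tool_pos: [0.5366, -0.2793, 0.1645]
orientation: [-2.244, -2.197, 0.0]
ft_force: [0.9, -0.1, -0.4]
finger_gap: -0.0
gripper_force: 0.3
```

```bash
python3 -m pendant '[[0,-1.2,0.5,0,0,0,0],[0,-1.2,0.6,0,0,0,0],[0,-1.0,0.8,0,0,0,0],[0,-1.0,0.9,0,0,0,0],[0,-0.9,1,0,0,0,0],[0,-0.9,1.1,0,0,0,0],[0,-0.7,1.2,0,0,0,0]]'; python3 - <<'E'
from h import *
a,d,P=cloud("scene"); save("s6",cv2.resize(a[110:230,250:410],(800,600)))
E
```

```text
t: 19.0
tool_pos: [0.4681, -0.2779, 0.1029]
orientation: [-2.245, -2.198, 0.0]
ft_force: [0.9, 1.6, -0.1]
finger_gap: 0.0004
gripper_force: 0.0
```

View pics/s6.png

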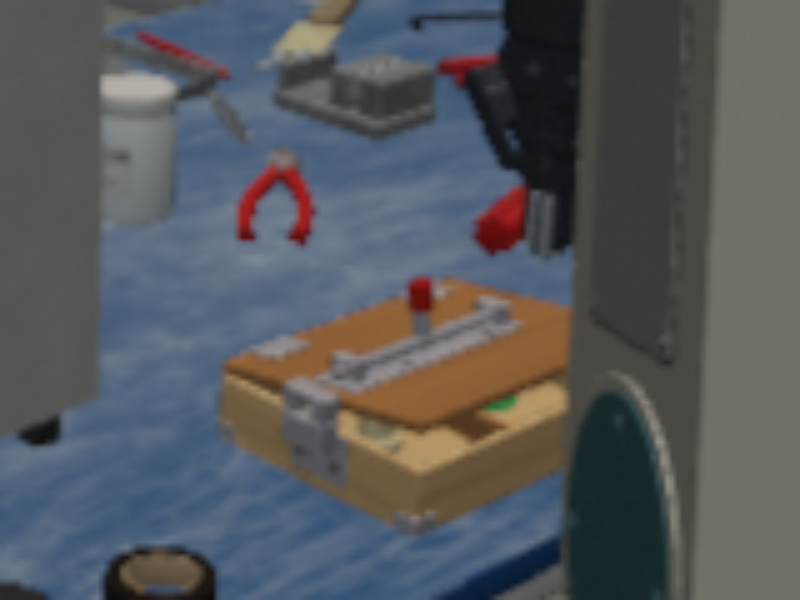

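The lid is falling shut, and the red knob stands up at (420,295) in the crop. I'll raise the hand and locate the knob.

```bash
python3 -m pendant '[[-2,0,-4,0,0,0,0],[-3,0,-4,0,0,0,0],[-3,0,-2,0,0,0,0],[0,0,0,0,0,0,0],[0,0,0,0,0,0,0],[0,0,0,0,0,0,0]]'; python3 - <<'E'
from h import *
for n in("top","wrist"):
    a,d,P=cloud(n);A=a.astype(int)
    near=(d>0)&(abs(P[...,0]-.49)<.085)&(abs(P[...,1]+.215)<.1)
    r=near&(A[...,0]>110)&(A[...,1]<70)&(A[...,2]<70)&(P[...,2]>.055)
    print(n,r.sum(),P[r].mean(0).round(4),P[r].min(0).round(4),P[r].max(0).round(4))
    for x0 in(.425,.44,.46,.52,.55):
        k=near&(abs(P[...,0]-x0)<.006)&(P[...,1]<-.25)&(P[...,1]>-.30); print(x0,k.sum(),np.median(P[k][:,2]).round(4))
print(ctrl.observe()["tool_pos"])
save("w7",a)
E
```

```text
t: 19.8
tool_pos: [0.4663, -0.3564, 0.2022]
orientation: [-2.241, -2.197, -0.0]
ft_force: [0.4, 0.4, -1.3]
finger_gap: 0.0001
gripper_force: 0.0
top 9 [ 0.4859 -0.1989  0.0888] [ 0.4818 -0.2039  0.0748] [ 0.4896 -0.1942  0.0941]
0.425 494 0.6613
0.44 386 0.6399
0.46 334 0.6043
0.52 94 0.0478
0.55 83 0.0482
wrist 41 [ 0.4855 -0.2073  0.0854] [ 0.4811 -0.2084  0.0783] [ 0.4908 -0.2053  0.0913]
0.425 585 0.0495
0.44 591 0.0496
0.46 607 0.0495
0.52 584 0.0496
0.55 557 0.0502
[ 0.46655668 -0.35664404  0.20264984]
```

View pics/w7.png

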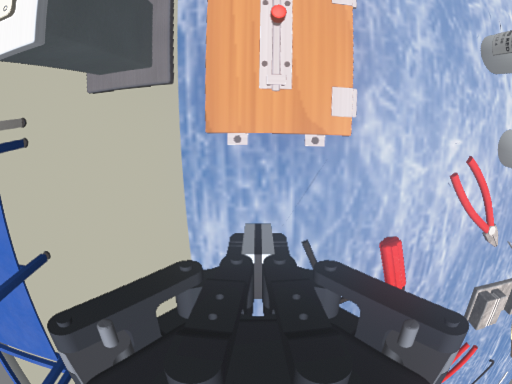

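The lid is shut, with its top at about 48 mm, and the red knob is at (279,12) with its right side clear.

```bash
python3 -m pendant '[[4,2,0,0,0,0,0],[4,0,3,0,0,0,0],[3.3,0,3,0,0,0,0],[0,0,3,0,0,0,0],[0,0,2.5,0,0,0,0],[0,0,1.5,0,0,0,0],[0,0,0,0,0,0,0],[0,0,0,0,0,0,0]]'
```

```text
t: 20.9
tool_pos: [0.4901, -0.2459, 0.0747]
orientation: [2.244, 2.197, 0.001]
ft_force: [0.6, -0.2, 0.2]
finger_gap: -0.0001
gripper_force: 0.0
```

```bash
python3 -m pendant '[[0,-0.3,0.4,0,0,0,0],[1,0,0,0,0,0,0],[0.8,0,0,0,0,0,0],[0.6,0,0,0,0,0,0],[0.6,0,0,0,0,0,0],[0.6,0,0,0,0,0,0],[0.6,0,0,0,0,0,0]]';python3 -m pendant '[[0.6,0,0,0,0,0,0],[0.6,0,0,0,0,0,0],[0.4,0,0,0,0,0,0]]'
```

```text
t: 21.78
tool_pos: [0.4875, -0.2034, 0.07]
orientation: [2.244, 2.197, -0.0]
ft_force: [-0.6, -2.5, 0.2]
finger_gap: 0.0001
gripper_force: 1.1
t: 22.15
tool_pos: [0.488, -0.1871, 0.07]
orientation: [2.244, 2.198, 0.001]
ft_force: [-0.2, -2.5, 0.2]
finger_gap: 0.0006
gripper_force: 1.1
```

```bash
for i in 1; do python3 -m pendant '[[0.3,0,0,0,0,0,0],[0.3,0,0,0,0,0,0],[0,0,0,0,0,0,0]]'; done; python3 -m pendant '[[0.2,0,0,0,0,0,0],[0,0,0,0,0,0,0]]'
```

```text
t: 22.52
tool_pos: [0.4881, -0.1815, 0.0699]
orientation: [2.244, 2.198, 0.0]
ft_force: [1.3, -2.1, -0.3]
finger_gap: 0.0003
gripper_force: 1.1
t: 22.78
tool_pos: [0.4882, -0.1813, 0.0701]
orientation: [2.243, 2.195, -0.005]
ft_force: [0.8, -7.4, -1.4]
finger_gap: -0.0005
gripper_force: 3.4
```

```bash
python3 -m pendant '[[0.2,0,0,0,0,0,0],[0,0,0,0,0,0,0]]'; python3 -m pendant '[[0.1,0,0,0,0,0,0],[0,0,0,0,0,0,0]]'
```

```text
t: 23.02
tool_pos: [0.4882, -0.1812, 0.0701]
orientation: [2.242, 2.192, -0.01]
ft_force: [0.3, -11.5, -2.3]
finger_gap: -0.0
gripper_force: 5.7
t: 23.28
tool_pos: [0.4882, -0.1811, 0.0702]
orientation: [2.242, 2.19, -0.012]
ft_force: [0.6, -13.5, -4.0]
finger_gap: 0.0002
gripper_force: 6.8
```

```bash
python3 -m pendant '[[-1.5,0,0,0,0,0,0],[-3,0,0,0,0,0,0],[0,0,-3,0,0,0,0],[0,0,-5,0,0,0,0],[-5,0,-5,0,0,0,0],[-5,0,0,0,0,0,0],[0,0,0,0,0,0,0]]'; python3 - <<'E'
from h import *
w,d,P=cloud("wrist"); A=w.astype(int)
r=(d>0)&(abs(P[...,0]-.49)<.085)&(abs(P[...,1]+.18)<.1)&(A[...,0]>110)&(A[...,1]<70)&(A[...,2]<70)&(P[...,2]>.055)
print(r.sum(),P[r].mean(0).round(4) if r.any() else 0)
a,d,P=cloud("scene"); t,_,_=cloud("top")
save("s8",np.hstack([cv2.resize(a[130:230,270:370],(400,400)),cv2.resize(t[160:240,290:390],(400,320),interpolation=2)[:, :] if 0 else cv2.resize(t[150:250,290:390],(400,400))]))
E
```

```text
t: 24.15
tool_pos: [0.4849, -0.3181, 0.1944]
orientation: [2.248, 2.194, 0.002]
ft_force: [-0.9, 0.4, -0.2]
finger_gap: 0.0
gripper_force: 0.0
9 [ 0.4866 -0.1688  0.085 ]
```

View pics/s8.png

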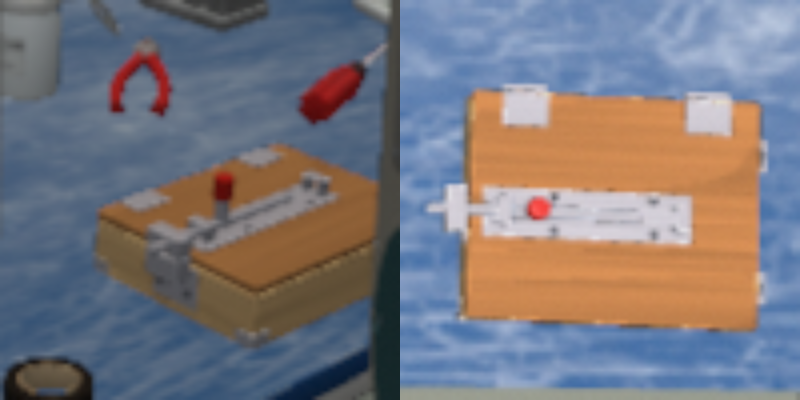

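The lid is shut. The rod has passed right through the keeper, with its tip at (430,208) beyond the bracket at (457,208), and the knob is against its stop.

```bash
python3 -c "
from workcell import ctrl
print(ctrl.job_done())"
```

```text
the job is handed in; nothing more can be done
None
```

I stood the brass insert upright on the green disc in the empty compartment, shut the lid, pushed the bolt through its keeper against its stop, and handed the job in at about 24 s; the hand-in gave no verdict.

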